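# Fit a spring channel nut and slide it home in the meter cradle's slot

### The arm

A 6-joint arm with a two-finger parallel gripper is mounted at the origin on the work surface. World frame = base frame: x ahead of the robot, y to its left, z up, the work surface at z = 0. Lengths are in m, angles in degrees, forces in N, time in s.
With the tool pointing down it reaches from about 0.275 to 0.725 m from the base axis. Payload 15.9 kg.
Tool frame: the origin (TCP) lies at the very end of the fingers, on their centre line; the grasp point (between the pads) lies 19 mm behind it; x points along the fingers, z is the direction in which the jaws open and shut, and the axes are right-handed (so a half turn about x gives the same grasp; the last joint's range is limited). The gripper opens to 85 mm and grips with 20 to 120 N. Pads are 22 mm wide; open, the fingers measure 114 mm over their backs; the gripper's body (76 mm by 85 mm) begins 54 mm behind the grasp point. The pads swing forward as they close: fully open they stand 13 mm farther back than shut.
Start: joints at [-68.87, 12.198, -1.971, 75.831, 0, 90], TCP at [0.18, -0.466, 0.231] pointing down, gripper open.
Joint ranges: [-170.91, 170.91], [-42.67, 98.43], [-65.05, 77.54], [-120.47, 116.71], [-90, 82.35], [-180, 180]. Speed limits (degrees/s): [108.29, 108.29, 136.94, 147.25, 180, 180].

### API

Orientations are given as a 3x3 rotation matrix whose columns are the frame's x, y, z axes.
In Python, from station import status, viewer, ctrl gives the robot as it stands.
- The arm moves only by the shell command python3 -m jog 'ROWS' [FORCE]. ROWS is JSON, a list of rows, each a list of 7 numbers: the turn, a rotation vector about the tool's x, y, z in degrees, then the shift along the tool's x, y, z in m, then the closure, from 0 (fully open) to 1 (shut). In form: [[ax, ay, az, tx, ty, tz, fingers], ...]. A call has 1 to 20 rows; each row is the pose to reach, as a shift and turn from the pose measured when the call began, along the tool's axes at that moment; what a row does not reach only later rows make up. A row lasts 1/8 s, in which the tool goes at most 62.5 mm and 10.7 degrees, less where a joint would pass 70% of its speed; a pose out of reach is approached as far as the arm can. A call with a gripper value outside its range is refused whole. The fingers move at their own pace and stop on an object; FORCE is the grip in N (left out, the last holds). Time passes only in rows, so rows that repeat a pose let the fingers close. It gives the time, the measured TCP pose, the force and the opening at its end, in the units of the state.
- status.get_obs(): the state, without advancing time (a new reading comes with each control period).
- viewer.camera(name): name is "scene" or "top"; returns the picture (384x512x3 uint8, red, green, blue); there is no depth.
- viewer.camera_params(name): a dict with "vfov" (degrees; the focal length in pixels is half the picture's height over the tangent of half this angle, whatever the lens; pixels are square), "cx", "cy" (the principal point, pixels), "R" (3x3) and "t" (3): a world point X has camera coordinates R X + t. Camera axes: x right, y down, z forward; pixel columns grow to the right and rows downward; lengths in m; the calibration is good to about 2 mm. A picture is of the moment at which its call begins. camera_params takes no time and is no camera call.
- ctrl.sign_off(): hands the job in, once; it reports no verdict.
Trained networks look in the newest picture that a camera, given by its name, has taken for a name from the list of things; names that differ only in an ending like _2 or _b are one class to them, and where a whole thing is asked for, a point or a joint stands for the part that bears it (a point fixed in the world has none). Each returns a list of dicts, best first, with "conf" (0 to 1); they miss things now and then, are a little off and sometimes report something else, mostly with a low value. They report only what shows in the picture. A call takes as long as a camera call. They do not tell look-alikes from the thing itself.
- viewer.recognise(camera, query): "at" ([column, row] in pixels, amid what is visible of it).
- viewer.cut_out(camera, query): "mask" (384x512 bool, what is visible of it) and "at" ([column, row] in pixels, amid what is visible of it).
- viewer.place_of(camera, query): "at" ([column, row] in pixels: a listed point, or the origin of a listed thing).
The state is a dict: "time": time; "joint_positions": joint angles; "joint_vel": joint speeds; "joint_torque": joint torques, N m; "position": TCP position; "ee_rot": TCP orientation; "force": force on the tool from outside, world axes, zero at the start; "moment": the same for the moment, N m; "finger_gap": opening from 0.0 (shut) to 1.0 (fully open).
Only numpy, scipy, OpenCV 4.12 (cv2) and the standard library are available. Lean on these libraries where they do the work, as an engineer would, in place of code of your own. Each camera call takes 0.05 s, during which the arm holds its last target.

### The job

Get the meter cradle ready to be clamped to the instrument rail: take the spring channel nut with the wing grip out of the wooden block, push it down into the open part of the channel against its spring and turn it a quarter turn clockwise (seen from above), so that the spring lifts its grooves onto the channel lips. Then slide it along the channel until its stud is fully home against the end of the open slot in the cradle's foot, and leave it there, upright and caught. Feel your way and press gently, and leave everything else on the bench where it is.

Things in the scene. Friction and masses are not known exactly. Their poses are not given: they have to be found in the camera images.
- nut_grip (a point): Centre of the black wing grip on the spring channel nut (loose, 95 g), half-way up it: an upright bar 42 mm long (x), 12 mm thick (y; pinch it here from above), 24 mm high. Below the bar a bare 8 mm stud runs 26 mm down to the steel nut plate. x = long side of wing and plate, z = up the stud. It stands in one of the block's holes, plate on the block, spring hanging in the hole.
- nut: The whole nut; origin: centre of the plate's underside, 47 mm below nut_grip. Plate 34.5 mm long (x), 20 mm wide (y), 9 mm thick, lower edge chamfered 1 mm. In its top two grooves along y, 5 mm wide, 2.5 mm deep, centred 12 mm either side of the stud. Two opposite corners are rounded: inside the channel it turns only clockwise from above; the walls stop it a few degrees past 90.
- nut_stud (a point): Point on the nut's stud axis, 31 mm below nut_grip, 7 mm above the plate; axes as nut_grip. Below the nut plate a 14 mm wide coil spring stands 30 mm down (stiff sideways), solid at 20.5 mm; 0.6 N per mm with 1.8 N preload, about 7.5 N just before solid. It presses on the channel floor and lifts the nut.
- rail: Plywood board 90 (x) by 510 (y) by 12 mm, fixed, origin under its centre. On it, along y, a 480 mm strut channel 41 mm wide and high, open side up. Channel and cradle were screwed down by eye: they lie up to 12 mm to either side (x) of its centre line and packed 0 to 8 mm up, parallel to it. This differs each time, is not measured here, and must be seen or felt.
- rail_mouth (a point): Board's centre line, 53 mm above its underside: channel top if unpacked and centred. From the true channel top: lips reach 7 mm down, floor 39 mm. Slot between lips 22 mm wide, lips 2 mm thick; inner walls 37 mm apart. The nut goes in with its x along the rail's y; caught, its x is across. nut_grip is 33.5 mm above the true top when caught, below 31 to turn, 28.5 with the spring solid.
- slot_home (a point): Where the stud's axis stands, along the rail (y, exact), when the stud touches the end of the open slot in the cradle's foot; its x and z share the channel's uncertainty. Foot: aluminium plate 60 mm wide, 5 mm thick on the channel top; slot 12 mm wide, open to -y, mouth 26 mm to -y of here, flared to 18 mm. Channel open from there to -y. To +y: bolt head 13 mm high at 85 mm, meter from 120 mm.
- block: Fixed pale wood block 64 (x) by 236 (y) by 40 mm high, three 18 mm holes in a row along y, 80 mm apart. Origin: centre of its underside.
- star_screw: Loose screw with a round six-lobed black knob 34 mm wide, in another hole of the block, 30 mm high above it; leave it there. Origin at the block's top.
- hex_bolt: Loose steel bolt with a 17 mm hexagon and washer in the third hole of the block, 20 mm high above it; leave it there. Origin at the block's top.
- lens: Loose black camera lens 66 mm wide, 44 mm high, at the left; leave it there. Origin under its centre.
- pliers: Loose red-handled pliers 145 mm long, flat on the mat at the right; leave them there. Origin under the middle.
- screwdriver: Loose black-handled screwdriver 160 mm long, beyond the rail at the right; leave it there. Origin under the middle.
- organiser: Loose clear compartment tray 75 by 160 by 30 mm beyond the rail at the left; leave it there. Origin under its centre.
Things that resemble listed ones, but are neither listed nor needed, are in the scene too. What is shaped like the nut but turquoise or white is not meant.

How it is judged:
By the outcome, as a careful person would: the job done as asked, in the order asked, and still so for the second after the job is handed in, with the robot touching nothing.
It also fails if it takes over 67 s, if anything falls off the work surface, if the arm or the gripper's body presses on something with over 40 N, if the wrist force passes 120 N, or if a joint passes its speed limit or range.

## Working session

There is one attempt and no reset: what is moved stays moved. The work goes in short steps, Python scripts to look and compute and a shell command to move; the robot and the scene stay as the last step left them, time stands still between calls to the robot, and variables do not carry over. Pictures are saved under pics/ and viewed, and the job is handed in when it is done.

```bash
ls; mkdir -p pics; python3 - <<'E'
from station import status, viewer
import cv2,numpy as np
o=status.get_obs();print(o)
for c in("scene","top"):
    im=viewer.camera(c);cv2.imwrite(f"pics/{c}0.png",cv2.resize(im[:,:,::-1],None,fx=1.5,fy=1.5,interpolation=cv2.INTER_CUBIC))
    print(c,viewer.camera_params(c))
E
```

```text
pics
{'time': 0.0, 'joint_positions': array([-6.88704907e+01,  1.22250675e+01, -2.00898443e+00,  7.58322137e+01,
        5.68360072e-04,  8.99995913e+01]), 'joint_vel': array([-0.0706816 , -0.02889581,  0.03690586,  0.05890764, -0.02918103,
       -0.04758735]), 'joint_torque': array([ 8.20292007e-04, -6.86170793e+01,  4.87111545e+01,  1.77625939e-02,
        1.39315689e-04,  1.48074542e-05]), 'position': array([ 0.18011405, -0.46605295,  0.23080871]), 'ee_rot': array([[-4.07658582e-04,  9.32765433e-01,  3.60483677e-01],
       [ 1.08237238e-03,  3.60483907e-01, -9.32764805e-01],
       [-9.99999331e-01,  9.92799857e-06, -1.15655390e-03]]), 'force': array([-0.16731371,  0.42515187, -0.29105843]), 'moment': array([ 0.00764758, -0.02845735,  0.020968  ]), 'finger_gap': 1.0001248123959368}
scene {'vfov': 45.51066303856368, 'cx': 253.11521491858917, 'cy': 195.02877951091833, 'R': array([[ 0.80950456,  0.58703823, -0.00940595],
       [ 0.39104248, -0.55104512, -0.73718047],
       [-0.43793623,  0.59307283, -0.67563043]]), 't': array([-0.44756682, -0.14720535,  1.28427875])}
top {'vfov': 45.92758152205529, 'cx': 250.69084037266407, 'cy': 196.6559094968708, 'R': array([[ 0.01044522, -0.99991408, -0.00792018],
       [-0.99331264, -0.00946483, -0.11506701],
       [ 0.11498216,  0.00906912, -0.99332616]]), 't': array([-0.00311147,  0.57417119,  0.904083  ])}
```

View pics/scene0.png

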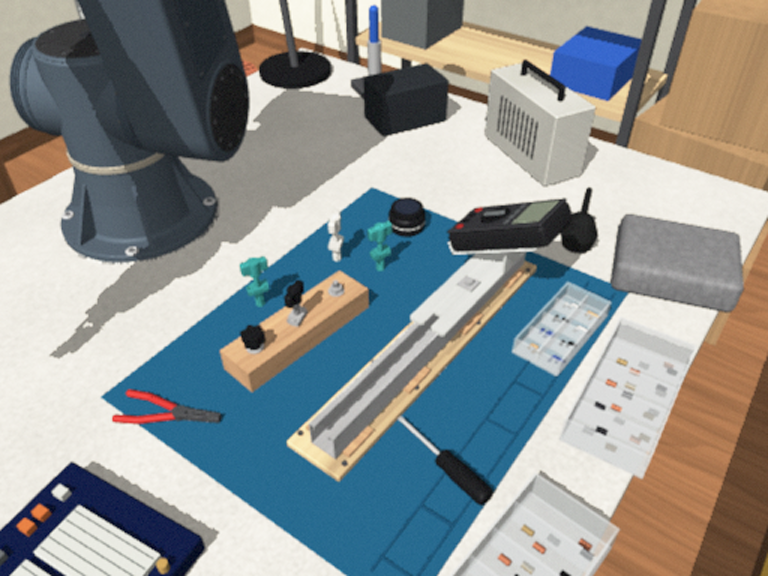

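View pics/top0.png

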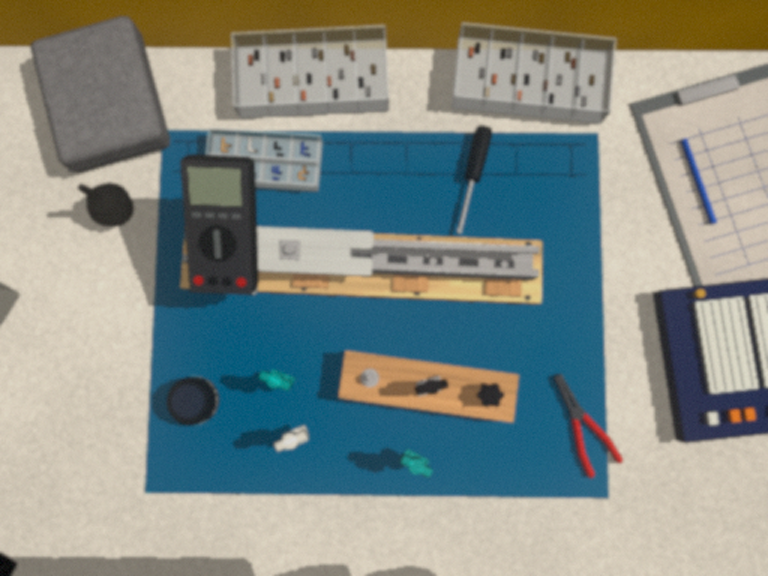

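```bash
cat > h.py <<'E'
import numpy as np,cv2
from station import status, viewer
def cam(c):
    p=viewer.camera_params(c);f=192/np.tan(np.radians(p['vfov']/2));return p['R'],p['t'],f,p['cx'],p['cy']
def proj(c,X):
    R,t,f,cx,cy=cam(c);q=R@np.array(X,float)+t;return np.array([cx+f*q[0]/q[2],cy+f*q[1]/q[2]])
def ray(c,uv):
    R,t,f,cx,cy=cam(c);d=R.T@np.array([(uv[0]-cx)/f,(uv[1]-cy)/f,1]);return -R.T@t,d
def onz(c,uv,z):
    o,d=ray(c,uv);return o+d*(z-o[2])/d[2]
def tri(u1,u2):
    o1,d1=ray('scene',u1);o2,d2=ray('top',u2)
    s=np.linalg.lstsq(np.c_[d1,-d2],o2-o1,rcond=None)[0];a=o1+s[0]*d1;b=o2+s[1]*d2
    return (a+b)/2,np.linalg.norm(a-b)
E
python3 - <<'E'
from h import *
np.set_printoptions(precision=4,suppress=True)
for q in["nut_grip","nut_stud","rail","rail_mouth","slot_home","block","star_screw","hex_bolt","lens"]:
    for c in("scene","top"):
        r=viewer.place_of(c,q);print(q,c,[(np.round(x['at'],1).tolist(),round(x['conf'],2)) for x in r][:4])
E
```

```text
nut_grip scene [([196.3, 196.8], 0.86), ([222.4, 150.4], 0.68), ([253.0, 153.9], 0.61), ([270.1, 150.5], 0.26)]
nut_grip top [([281.1, 313.1], 0.81), ([287.1, 258.9], 0.63), ([183.0, 253.9], 0.61), ([192.7, 295.1], 0.49)]
nut_stud scene [([169.8, 187.4], 0.79), ([200.7, 203.1], 0.74), ([250.7, 164.4], 0.73), ([223.1, 159.4], 0.56)]
nut_stud top [([195.4, 292.9], 0.78), ([324.0, 263.0], 0.74), ([186.3, 251.8], 0.65), ([284.8, 257.1], 0.56)]
rail scene [([285.8, 228.9], 0.87)]
rail top [([237.3, 177.9], 0.93)]
rail_mouth scene [([286.1, 216.0], 0.83)]
rail_mouth top [([239.8, 171.3], 0.98)]
slot_home scene [([287.9, 208.8], 0.77)]
slot_home top [([232.3, 171.7], 0.56)]
block scene [([198.0, 224.8], 0.66)]
block top [([285.1, 255.2], 0.72)]
star_screw scene [([168.1, 232.6], 0.74)]
star_screw top [([324.2, 265.9], 0.79)]
hex_bolt scene [([223.2, 193.5], 0.41)]
hex_bolt top [([244.4, 254.4], 0.5)]
lens scene [([270.1, 147.9], 0.95)]
lens top [([133.7, 267.2], 0.76)]
```

The nut stands in the block's middle hole: scene about (196,197) and top about (287,258) in camera pixels. The rail lies beyond it with its slot facing right. Next I measure both in enlarged crops.

```bash
python3 - <<'E'
from h import *
np.set_printoptions(precision=4,suppress=True)
print('grip',tri((196.3,196.8),(287.1,258.9)), 'stud',tri((200.7,203.1),(284.8,257.1)))
for n,a,b in(("rail",(285.8,228.9),(237.3,177.9)),("mouth",(286.1,216),(239.8,171.3)),("home",(287.9,208.8),(232.3,171.7)),("block",(198,224.8),(285.1,255.2)),("star",(168.1,232.6),(324.2,265.9)),("hex",(223.2,193.5),(244.4,254.4))):
    print(n,tri(a,b))
im=viewer.camera("top")[:,:,::-1];sc=viewer.camera("scene")[:,:,::-1]
cv2.imwrite("pics/t1.png",cv2.resize(im[140:215,160:370],None,fx=3.8,fy=3.8,interpolation=cv2.INTER_CUBIC))
cv2.imwrite("pics/t2.png",cv2.resize(im[225:290,215:355],None,fx=5.5,fy=5.5,interpolation=cv2.INTER_CUBIC))
cv2.imwrite("pics/s1.png",cv2.resize(sc[160:320,190:360],None,fx=3.7,fy=3.7,interpolation=cv2.INTER_CUBIC))
cv2.imwrite("pics/s2.png",cv2.resize(sc[170:265,140:260],None,fx=6,fy=6,interpolation=cv2.INTER_CUBIC))
E
```

```text
grip (array([ 0.4496, -0.0681,  0.0844]), np.float64(0.0030310732296633487)) stud (array([ 0.4539, -0.0638,  0.0646]), np.float64(0.00646231370777222))
rail (array([0.6191, 0.0328, 0.0004]), np.float64(0.0018713869359184457))
mouth (array([0.6238, 0.0251, 0.0509]), np.float64(0.000487405477722222))
home (array([0.6204, 0.0392, 0.0598]), np.float64(0.002912710249357199))
block (array([ 0.4529, -0.0722,  0.0028]), np.float64(0.004110938929095412))
star (array([ 0.4343, -0.1481,  0.0317]), np.float64(0.0006187832876517844))
hex (array([0.456 , 0.0145, 0.0362]), np.float64(0.0009543642973518702))
```

View pics/t1.png

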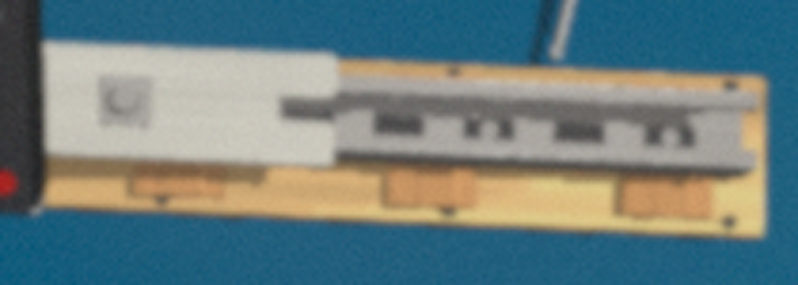

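View pics/t2.png

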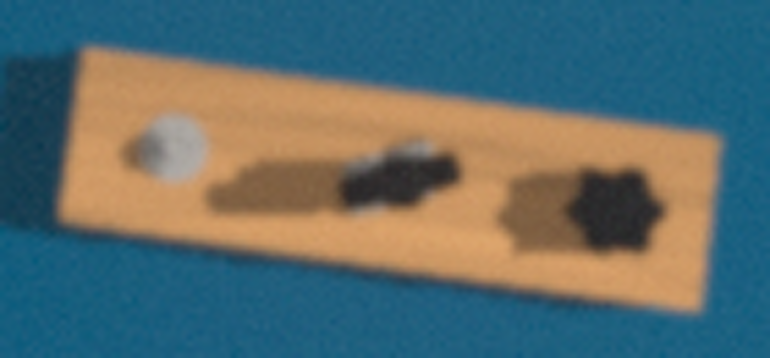

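View pics/s1.png

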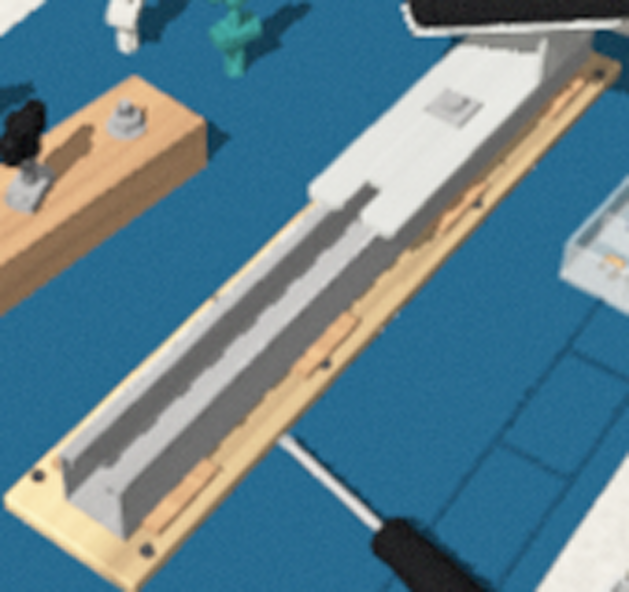

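View pics/s2.png

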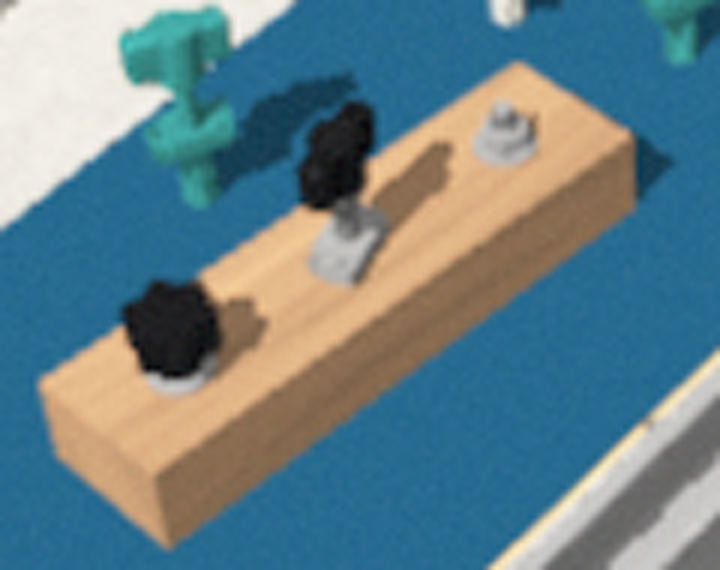

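```bash
python3 - <<'E'
from h import *
np.set_printoptions(precision=4,suppress=True)
T1=lambda x,y:((x+.5)/3.8-.5+160,(y+.5)/3.8-.5+140)
T2=lambda x,y:((x+.5)/5.5-.5+215,(y+.5)/5.5-.5+225)
S1=lambda x,y:((x+.5)/3.7-.5+190,(y+.5)/3.7-.5+160)
S2=lambda x,y:((x+.5)/6-.5+140,(y+.5)/6-.5+170)
print('camtop',ray('top',(0,0))[0],'camscene',ray('scene',(0,0))[0])
print('board top z.012')
for p in[(338,58),(767,76),(765,238),(45,207)]:print(onz('top',T1(*p),.012))
for p in[(5,500),(130,590),(620,65)]:print('s',onz('scene',S1(*p),.012))
print('block')
B=[onz('top',T2(*p),.040) for p in[(82,47),(722,135),(703,312),(58,222)]];print(np.array(B),np.mean(B,0))
for p in[(517,62),(632,138),(155,475),(40,383)]:print('s',onz('scene',S2(*p),.040))
print('wing ends');
for p in[(342,190),(460,165),(400,180)]:print(onz('top',T2(*p),.097))
for p in [(318,180),(355,130),(337,157)]:print('s',onz('scene',S2(*p),.087))
print('plate s',[onz('scene',S2(*p),.049) for p in[(312,262),(358,282),(385,215),(348,238)]])
print('chan top lip edges (z.055)')
for p in[(340,75),(757,95),(340,98),(335,152),(755,160),(755,172)]:print(onz('top',T1(*p),.056))
E
```

```text
camtop [ 0.4664 -0.0059  0.9641] camscene [ 0.9823 -0.58    0.755 ]
board top z.012
[0.6665 0.0083 0.012 ]
[ 0.6583 -0.2325  0.012 ]
[ 0.5669 -0.2297  0.012 ]
[0.5805 0.1708 0.012 ]
s [ 0.5707 -0.2301  0.012 ]
s [ 0.6578 -0.2341  0.012 ]
s [0.6743 0.2762 0.012 ]
block
[[ 0.4982  0.0449  0.04  ]
 [ 0.4684 -0.191   0.04  ]
 [ 0.4041 -0.1832  0.04  ]
 [ 0.4341  0.0527  0.04  ]] [ 0.4512 -0.0692  0.04  ]
s [0.4338 0.053  0.04  ]
s [0.4984 0.0433 0.04  ]
s [ 0.4678 -0.1889  0.04  ]
s [ 0.4046 -0.1815  0.04  ]
wing ends
[ 0.448  -0.0486  0.097 ]
[ 0.457  -0.0893  0.097 ]
[ 0.4517 -0.0686  0.097 ]
s [ 0.4521 -0.0804  0.087 ]
s [ 0.4454 -0.0525  0.087 ]
s [ 0.4496 -0.0673  0.087 ]
plate s [array([ 0.4494, -0.0862,  0.049 ]), array([ 0.4699, -0.0843,  0.049 ]), array([ 0.455 , -0.0518,  0.049 ]), array([ 0.4519, -0.0691,  0.049 ])]
chan top lip edges (z.055)
[0.648  0.0064 0.056 ]
[ 0.6391 -0.2165  0.056 ]
[0.6354 0.0063 0.056 ]
[0.6062 0.0087 0.056 ]
[ 0.604  -0.2148  0.056 ]
[ 0.5975 -0.2147  0.056 ]
```

```bash
cat >> h.py <<'E'
def Rz(d):
    a=np.radians(d);return np.array([[np.cos(a),-np.sin(a),0],[np.sin(a),np.cos(a),0],[0,0,1]])
def nutmask(c,x,y,yaw,zplate,ss=4):
    m=np.zeros((384*ss,512*ss),np.uint8);R=Rz(yaw);o=np.array([x,y,zplate])
    def box(lx,ly,z0,z1):
        P=[o+R@[sx*lx/2,sy*ly/2,z] for sx in(-1,1) for sy in(-1,1) for z in(z0,z1)]
        uv=np.array([proj(c,p) for p in P]);h=cv2.convexHull(((uv+.5)*ss).astype(np.float32)).astype(np.int32)
        cv2.fillConvexPoly(m,h,1)
    box(.0345,.020,0,.009);box(.042,.012,.035,.059);box(.007,.007,.009,.035)
    return cv2.resize(m.astype(np.float32),(512,384),interpolation=cv2.INTER_AREA)
E
python3 - <<'E'
from h import *
from scipy.optimize import minimize
M={}
for c,near in(("scene",(197,200)),("top",(287,257))):
    viewer.camera(c)
    for r in viewer.cut_out(c,"nut"):
        print(c,r['at'],r['conf'],r['mask'].sum())
        if np.hypot(*(np.array(r['at'])-near))<12 and c not in M: M[c]=r['mask'].astype(float)
for c in M:
    def f(p,cs=(c,)): return sum(np.abs(nutmask(k,p[0],p[1],p[2],.040)-M[k]).sum() for k in cs)
    for cs in((c,),tuple(M)):
        best=min((minimize(f,(.4512,-.069,y0),args=(cs,),method='Nelder-Mead',options=dict(initial_simplex=[(.4512,-.069,y0),(.4542,-.069,y0),(.4512,-.066,y0),(.4512,-.069,y0+6)])) for y0 in(95,105,115)),key=lambda r:r.fun)
        print(cs,best.x,best.fun,[m.sum() for m in M.values()])
E
```

```text
scene [269.2, 144.6] 0.75 549
scene [196.4, 204.9] 0.69 309
scene [171.4, 184.9] 0.63 396
scene [225.2, 153.1] 0.55 267
scene [194.7, 221.9] 0.27 2943
scene [373.2, 217.8] 0.27 2253
top [196.1, 292.7] 0.74 222
top [184.6, 255.3] 0.73 239
top [283.9, 251.0] 0.52 3330
top [275.4, 306.7] 0.5 219
top [320.2, 109.1] 0.5 570
top [290.7, 256.6] 0.45 191Traceback (most recent call last):
  File "<stdin>", line 12, in <module>
  File "<stdin>", line 12, in <genexpr>
    res = _minimize_neldermead(fun, x0, args, callback, bounds=bounds,
                               **options)
    fxr = func(xr)
    fx = function(np.copy(x), *(wrapper_args + args))
  File "<stdin>", line 10, in f
  File "<stdin>", line 10, in <genexpr>
  File "h.py", line 23, in nutmask
    box(.0345,.020,0,.009);box(.042,.012,.035,.059);box(.007,.007,.009,.035)
    ~~~^^^^^^^^^^^^^^^^^^^
  File "h.py", line 21, in box
    uv=np.array([proj(c,p) for p in P]);h=cv2.convexHull(((uv+.5)*ss).astype(np.float32)).astype(np.int32)
                 ~~~~^^^^^
  File "h.py", line 6, in proj
    R,t,f,cx,cy=cam(c);q=R@np.array(X,float)+t;return np.array([cx+f*q[0]/q[2],cy+f*q[1]/q[2]])
                ~~~^^^
  File "h.py", line 4, in cam
    p=viewer.camera_params(c);f=192/np.tan(np.radians(p['vfov']/2));return p['R'],p['t'],f,p['cx'],p['cy']
ValueError: time passes only in moves, steps and waits
```

```bash
python3 - <<'E'
import re
s=open('h.py').read()
s=s.replace("def cam(c):\n    p=viewer.camera_params(c)","PP={c:viewer.camera_params(c) for c in('scene','top')}\ndef cam(c):\n    p=PP[c]")
open('h.py','w').write(s)
E
python3 - <<'E'
from h import *
from scipy.optimize import minimize
M={};I={}
for c,near in(("scene",(197,200)),("top",(290,257))):
    I[c]=viewer.camera(c)
    for r in viewer.cut_out(c,"nut"):
        if np.hypot(*(np.array(r['at'])-near))<12 and r['mask'].sum()<1000 and c not in M: M[c]=r['mask'].astype(float);print(c,r['at'],r['conf'],r['mask'].sum())
np.savez('m.npz',**M)
for cs in [(c,) for c in M]+[tuple(M)]:
    def f(p): return sum(np.abs(nutmask(k,p[0],p[1],p[2],.040)-M[k]).sum() for k in cs)
    best=min((minimize(f,(.4512,-.069,y0),method='Nelder-Mead',options=dict(maxfev=80,initial_simplex=[(.4512,-.069,y0),(.4542,-.069,y0),(.4512,-.066,y0),(.4512,-.069,y0+6)])) for y0 in(85,95,105,115)),key=lambda r:r.fun)
    print(cs,best.x,best.fun)
p=best.x;out=[]
for c,(a,b,w,h) in(("scene",(175,175,50,55)),("top",(262,230,50,55))):
    im=I[c][b:b+h,a:a+w,::-1];k=7
    x=cv2.resize(im,None,fx=k,fy=k,interpolation=cv2.INTER_CUBIC)
    y=x.copy()
    for m,col in((nutmask(c,*p,.040),(0,255,0)),(M[c],(0,0,255))):
        mm=cv2.resize(m[b:b+h,a:a+w].astype(np.float32),None,fx=k,fy=k,interpolation=cv2.INTER_LINEAR)
        cn,_=cv2.findContours((mm>.5).astype(np.uint8),0,2);cv2.drawContours(y,cn,-1,col,1)
    out.append(y)
cv2.imwrite("pics/fit.png",np.hstack(out))
E
```

```text
scene [195.8, 201.5] 0.57 312
top [289.0, 256.5] 0.52 220
('scene',) [ 4.51365773e-01 -6.79181455e-02  1.09465969e+02] 51.25
('top',) [ 4.51260822e-01 -6.86957837e-02  1.04346727e+02] 21.375
('scene', 'top') [ 4.51459305e-01 -6.87202529e-02  1.06154403e+02] 79.875
```

View pics/fit.png

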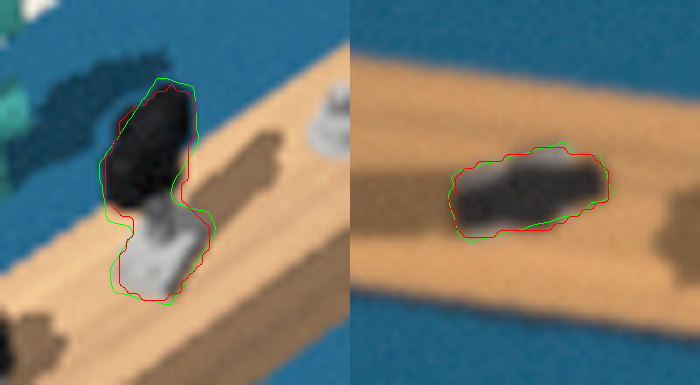

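The fit puts the nut at (0.4514, -0.0687) with its x-axis at 106°. The mask (red) and the model (green) agree in both views. Next I fit the rail and channel the same way and check how close the look-alikes are.

```bash
cat > rail.py <<'E'
from h import *
import sys
bx,by,yaw,dx,dz,sy=map(float,sys.argv[1:7]);n=sys.argv[7]
R=Rz(yaw);o=np.array([bx,by,0])
W=lambda x,y,z:o+R@np.array([x,y,z])
zt=.053+dz
L=[]
for x in(-.045,.045):L.append((W(x,-.255,.012),W(x,.255,.012),(255,255,0)))
L.append((W(-.045,-.255,.012),W(.045,-.255,.012),(255,255,0)))
for x in(-.0205,.0205):L.append((W(x+dx,-.24,zt),W(x+dx,sy-.026,zt),(0,0,255)))
for x in(-.011,.011):L.append((W(x+dx,-.24,zt),W(x+dx,sy-.026,zt),(0,255,0)))
zf=zt+.005
for x in(-.03,.03):L.append((W(x+dx,sy-.026,zf),W(x+dx,sy+.1,zf),(255,0,255)))
L.append((W(-.03+dx,sy-.026,zf),W(.03+dx,sy-.026,zf),(255,0,255)))
L.append((W(-.006+dx,sy+.004,zf),W(.006+dx,sy+.004,zf),(0,165,255)))
b=W(dx,sy+.085,zf);print('bolt',proj('top',b),'home',W(dx,sy,zt))
for c,(a,bb,w,h),k in(("scene",(255,165,105,155),5),("top",(180,145,190,65),4.2)):
    im=cv2.imread(f'pics/raw_{c}.png')
    x=cv2.resize(im[bb:bb+h,a:a+w],None,fx=k,fy=k,interpolation=cv2.INTER_CUBIC)
    k_=k;q=lambda P:tuple(int(v) for v in ((proj(c,P)-(a,bb)+.5)*k*16-8))
    if c=='scene': pass
    for p1,p2,col in L:cv2.line(x,q(p1),q(p2),col,1,cv2.LINE_AA,4)
    x=x[:600,:800];cv2.imwrite(f'pics/{n}_{c}.png',x)
E
python3 - <<'E'
from h import *
for c in PP: cv2.imwrite(f'pics/raw_{c}.png',viewer.camera(c)[:,:,::-1])
for z in(.03,.07):
  for q in((183,254),(195,294),(279,310)):print(z,onz('top',q,z))
E
python3 rail.py .6207 .0234 -1.84 0.002 0.004 0.012 r1
```

```text
0.03 [0.45501085 0.1400289  0.03      ]
0.03 [0.37484861 0.11345395 0.03      ]
0.03 [ 0.34507387 -0.05681812  0.03      ]
0.07 [0.45549901 0.13378092 0.07      ]
0.07 [0.3787695  0.10834397 0.07      ]
0.07 [ 0.35026979 -0.05463666  0.07      ]
bolt [192.61658218 169.07418217] home [0.62308427 0.0353296  0.057     ]
```

View pics/r1_scene.png

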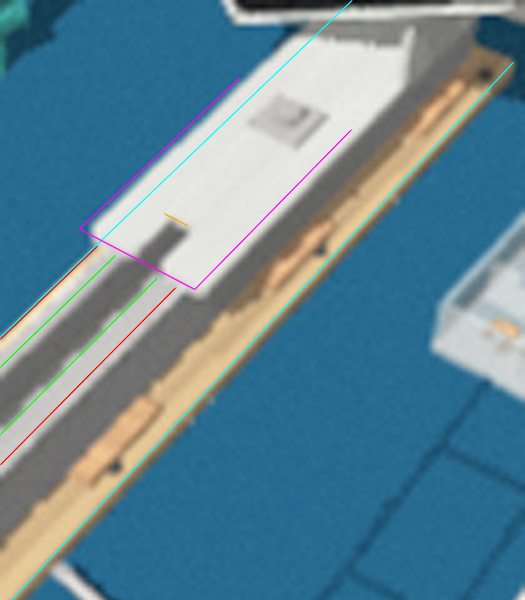

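View pics/r1_top.png

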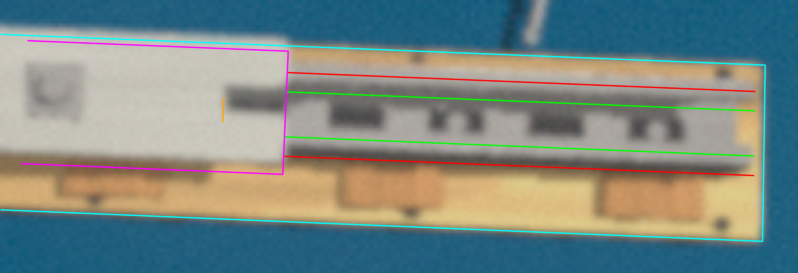

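```bash
python3 rail.py .6207 .0234 -1.84 0.0075 0.004 0.011 r2
```

```text
bolt [193.26559239 166.41342986] home [0.62854933 0.03415351 0.057     ]
```

View pics/r2_scene.png

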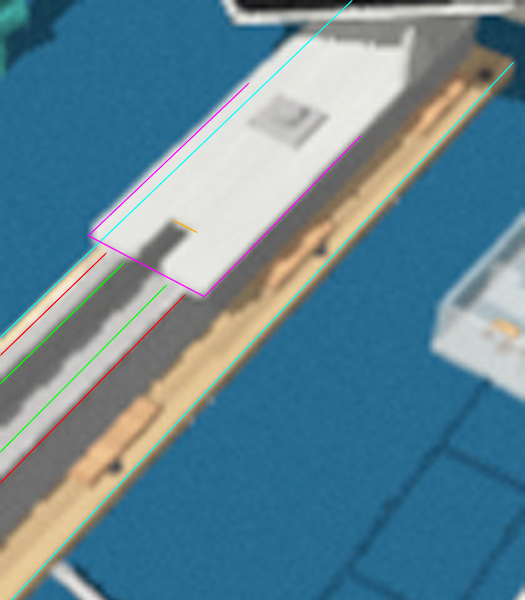

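View pics/r2_top.png

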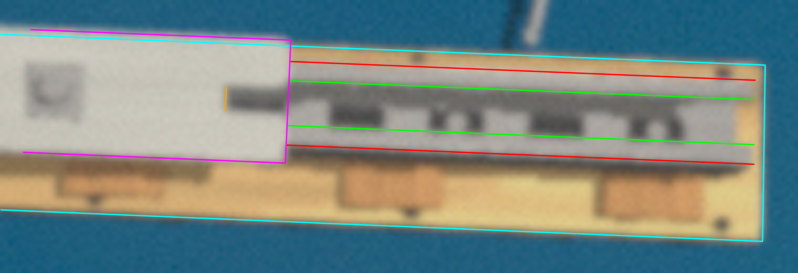

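Overlay r2 matches both views. The foot front edge is at scene crop (90,237)–(205,297), and the slot end is at top crop (228,98). That puts home near (0.6285, 0.034), the channel about +7.5 mm off the centre line, packing about 4 mm and rail yaw about -1.8°. Next I approach above the nut.

```bash
python3 -m jog '[[-10,0,0,0.002,0.02,-0.0136,0],[-20,0,0,0.005,0.04,-0.0273,0.2],[-30,0,0,0.008,0.06,-0.041,0.5],[-40,0,0,0.01,0.08,-0.0546,0.5],[-50,0,0,0.012,0.1,-0.068,0.5],[-60,0,0,0.015,0.12,-0.082,0.5],[-70,0,0,0.018,0.14,-0.095,0.5],[-80,0,0,0.02,0.16,-0.109,0.5],[-90,0,0,0.022,0.18,-0.123,0.5],[-100,0,0,0.025,0.2,-0.136,0.5],[-110,0,0,0.028,0.22,-0.15,0.5],[-120,0,0,0.03,0.24,-0.164,0.5],[-130,0,0,0.032,0.26,-0.177,0.5],[-140,0,0,0.035,0.28,-0.191,0.5],[-150,0,0,0.038,0.3,-0.205,0.5],[-160,0,0,0.04,0.32,-0.218,0.5],[-170,0,0,0.042,0.34,-0.232,0.5],[-175,0,0,0.045,0.36,-0.245,0.5],[-175,0,0,0.048,0.38,-0.26,0.5],[-175,0,0,0.05,0.396,-0.273,0.5]]' 30
cat > go.py <<'E'
from h import *
import sys
np.set_printoptions(precision=4,suppress=True)
# args: x y z yawz ; prints relative move
x,y,z,yw=map(float,sys.argv[1:5]);o=status.get_obs();R=o['ee_rot']
d=R.T@(np.array([x,y,z])-o['position']);cy=np.degrees(np.arctan2(R[1,2],R[0,2]))
dy=(cy-yw+180)%360-180
print('t',o['time'],'pos',o['position'],'yaw',round(cy,2),'tilt',R[2,:].round(4),'J6',o['joint_positions'][5].round(1),'F',o['force'],'gap',o['finger_gap'])
print('move ax',round(dy,2),'t',d)
E
python3 go.py 0.4514 -0.0687 0.068 196
```

```text
time: 4.1
position: [0.4516, -0.0682, 0.1812]
ee_rot: [[-0.0, -0.961, -0.278], [0.0, -0.278, 0.961], [-1.0, 0.0, 0.0]]
force: [0.1, 0.2, -0.6]
finger_gap: 0.5
t 4.1 pos [ 0.4516 -0.0682  0.1812] yaw 106.15 tilt [-1.  0.  0.] J6 -24.7 F [ 0.132   0.1731 -0.5667] gap 0.5002922954453848
move ax -89.85 t [ 0.1132  0.0004 -0.0005]
```

```bash
python3 -m jog '[[-10,0,0,0.005,0,0,0.5],[-20,0,0,0.01,0,0,0.5],[-30,0,0,0.02,0,0,0.5],[-40,0,0,0.03,0,0,0.5],[-50,0,0,0.04,0.0004,-0.0005,0.5],[-60,0,0,0.045,0.0004,-0.0005,0.5],[-70,0,0,0.05,0.0004,-0.0005,0.5],[-80,0,0,0.05,0.0004,-0.0005,0.5],[-90,0,0,0.055,0.0004,-0.0005,0.5],[-90,0,0,0.075,0.0004,-0.0005,0.5],[-90,0,0,0.09,0.0004,-0.0005,0.5],[-90,0,0,0.105,0.0004,-0.0005,0.5],[-90,0,0,0.113,0.0004,-0.0005,0.5],[-90,0,0,0.113,0.0004,-0.0005,0.5]]'
python3 - <<'E'
from h import *
o=[]
for c,(a,b,w,h) in(("scene",(150,140,90,90)),("top",(245,210,90,90))):
    o.append(cv2.resize(viewer.camera(c)[b:b+h,a:a+w,::-1],None,fx=4.4,fy=4.4,interpolation=cv2.INTER_CUBIC))
cv2.imwrite("pics/g1.png",np.hstack(o))
E
python3 go.py 0.4514 -0.0687 0.068 196
```

```text
time: 5.85
position: [0.4511, -0.0687, 0.068]
ee_rot: [[-0.001, 0.278, -0.961], [0.0, -0.961, -0.278], [-1.0, -0.0, 0.001]]
force: [-0.6, 0.0, 0.5]
finger_gap: 0.5
t 5.95 pos [ 0.4517 -0.0688  0.0686] yaw -163.85 tilt [-1.      0.0002 -0.0005] J6 -114.8 F [ 0.7889 -0.0734  0.0361] gap 0.5025132220179512
move ax 0.15 t [ 0.0006 -0.0002  0.0002]
```

View pics/g1.png

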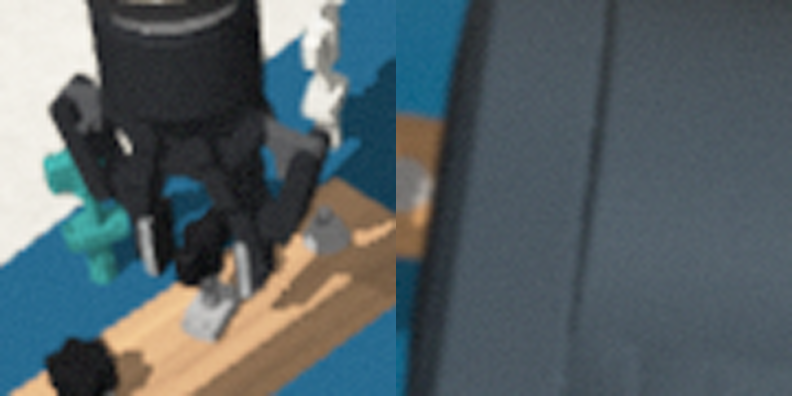

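The wing at (200,250) sits between the open pads. Closing now.

```bash
python3 -m jog '[[0,0,0,0,0,0,0.7],[0,0,0,0,0,0,0.9],[0,0,0,0,0,0,1],[0,0,0,0,0,0,1],[0,0,0,0,0,0,1],[0,0,0,0,0,0,1],[0,0,0,0,0,0,1],[0,0,0,0,0,0,1]]' 40
python3 go.py 0.4514 -0.0687 0.068 196
python3 - <<'E'
from h import *
cv2.imwrite("pics/g2.png",cv2.resize(viewer.camera("scene")[140:240,140:260,::-1],None,fx=5,fy=5,interpolation=cv2.INTER_CUBIC))
E
```

```text
time: 6.95
position: [0.4521, -0.0689, 0.0692]
ee_rot: [[0.002, 0.278, -0.961], [-0.0, -0.961, -0.278], [-1.0, 0.001, -0.001]]
force: [-0.9, 0.4, 6.5]
finger_gap: 0.192
t 6.95 pos [ 0.4521 -0.0689  0.0692] yaw -163.85 tilt [-1.      0.0007 -0.0014] J6 -114.8 F [-0.9217  0.3752  6.544 ] gap 0.1918422885154818
move ax 0.15 t [ 0.0012 -0.0004  0.0006]
```

View pics/g2.png

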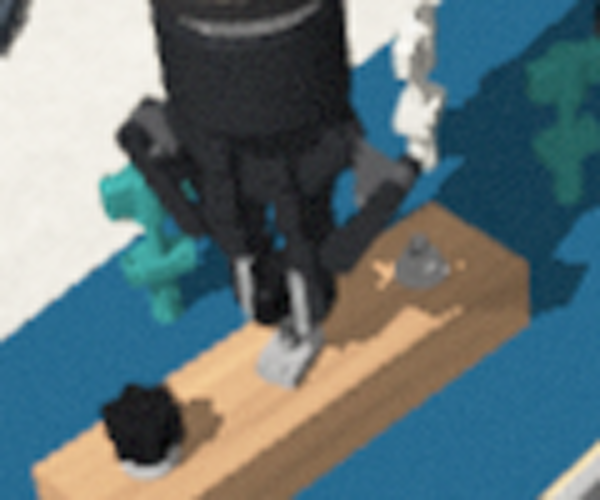

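```bash
python3 -m jog '[[0,0,0,0,0,0,1],[0,0,0,0,0,0,1],[0,0,0,0,0,0,1],[0,0,0,0,0,0,1]]'
python3 -m jog '[[0,0,0,-0.002,0,0,1],[0,0,0,-0.004,0,0,1],[0,0,0,-0.008,0,0,1],[0,0,0,-0.015,0,0,1],[0,0,0,-0.025,0,0,1],[0,0,0,-0.04,0,0,1],[0,0,0,-0.06,0,0,1],[0,0,0,-0.08,0,0,1],[0,0,0,-0.08,0,0,1]]'
python3 - <<'E'
from h import *
cv2.imwrite("pics/g3.png",cv2.resize(viewer.camera("scene")[80:240,120:260,::-1],None,fx=3.7,fy=3.7,interpolation=cv2.INTER_CUBIC))
E
```

```text
time: 7.5
position: [0.4522, -0.0689, 0.0693]
ee_rot: [[0.002, 0.278, -0.961], [-0.0, -0.961, -0.278], [-1.0, 0.001, -0.002]]
force: [0.2, 1.1, 3.7]
finger_gap: 0.194
time: 8.62
position: [0.453, -0.069, 0.1509]
ee_rot: [[0.005, 0.278, -0.961], [-0.001, -0.961, -0.278], [-1.0, 0.002, -0.004]]
force: [1.0, -0.4, -0.9]
finger_gap: 0.188
```

View pics/g3.png

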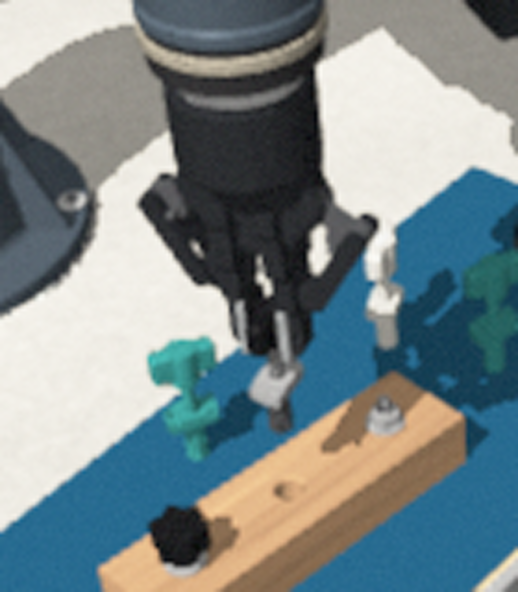

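The nut is lifted upright and the hole is empty. Next I move above the channel.

```bash
cat >> go.py <<'E'
from scipy.spatial.transform import Rotation as Ro
zz=np.array([np.cos(np.radians(yw)),np.sin(np.radians(yw)),0]);xx=np.array([0,0,-1.]);D=np.c_[xx,np.cross(zz,xx),zz]
print('rotvec',Ro.from_matrix(R.T@D).as_rotvec(degrees=True))
E
python3 go.py .6266 -.0268 .135 178.16
```

```text
t 8.675 pos [ 0.4525 -0.0689  0.1498] yaw -163.85 tilt [-1.      0.0013 -0.0029] J6 -114.8 F [-0.4593 -0.7606 -0.8273] gap 0.1931401436607388
move ax 17.99 t [ 0.0153  0.0079 -0.1789]
rotvec [17.99   -0.1749 -0.0509]
```

```bash
python3 -m jog '[[2,0,0,0,0.001,-0.012,1],[4,0,0,0,0.002,-0.03,1],[6,0,0,0,0.003,-0.055,1],[8,-0.1,0,0,0.004,-0.08,1],[11,-0.1,0,0,0.005,-0.105,1],[14,-0.15,0,0,0.006,-0.13,1],[16,-0.17,-0.05,0,0.007,-0.15,1],[17,-0.17,-0.05,0,0.008,-0.165,1],[18,-0.17,-0.05,0,0.008,-0.174,1],[18,-0.17,-0.05,0,0.008,-0.179,1],[18,-0.17,-0.05,0.0,0.008,-0.179,1],[18,-0.17,-0.05,0.0,0.008,-0.179,1]]'
python3 go.py .6266 -.0268 .135 178.16
python3 - <<'E'
from h import *
o=[]
for c,(a,b,w,h) in(("scene",(225,90,110,160)),("top",(190,110,110,160))):
    im=viewer.camera(c)[:,:,::-1];cv2.imwrite(f'pics/raw2_{c}.png',im)
    o.append(cv2.resize(im[b:b+h,a:a+w],None,fx=3.6,fy=3.6,interpolation=cv2.INTER_CUBIC))
cv2.imwrite("pics/a1.png",np.hstack(o))
E
```

```text
time: 10.18
position: [0.6263, -0.0269, 0.1504]
ee_rot: [[-0.0, -0.032, -0.999], [-0.0, -0.999, 0.032], [-1.0, 0.0, 0.0]]
force: [-0.2, -1.0, -0.2]
finger_gap: 0.192
t 10.175 pos [ 0.6263 -0.0269  0.1504] yaw 178.15 tilt [-1.  0.  0.] J6 -90.6 F [-0.1801 -1.045  -0.2431] gap 0.19171671267739626
move ax -0.01 t [ 0.0154 -0.0001 -0.0003]
rotvec [-0.0061  0.0009 -0.0011]
```

View pics/a1.png

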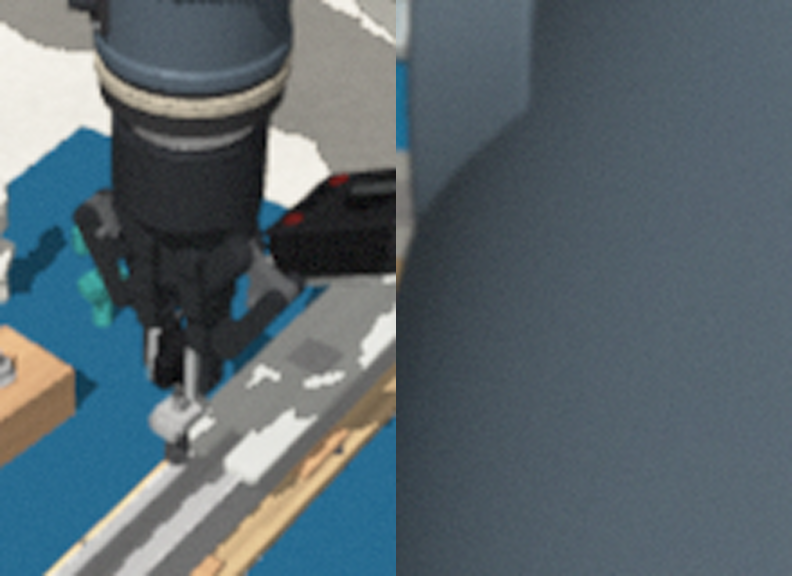

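```bash
python3 -m jog '[[0,0,0,0.01,0,0,1],[0,0,0,0.02,0,0,1],[0,0,0,0.028,0,0,1],[0,0,0,0.033,0,0,1],[0,0,0,0.036,0,0,1],[0,0,0,0.036,0,0,1]]'
python3 -m jog '[[0,0,0,0.003,0,0,1],[0,0,0,0.006,0,0,1],[0,0,0,0.009,0,0,1],[0,0,0,0.012,0,0,1],[0,0,0,0.014,0,0,1],[0,0,0,0.014,0,0,1]]'
python3 go.py .6266 -.0268 .100 178.16
python3 - <<'E'
from h import *
cv2.imwrite("pics/a2.png",cv2.resize(viewer.camera("scene")[150:260,215:325,::-1],None,fx=5,fy=5,interpolation=cv2.INTER_CUBIC))
E
```

```text
time: 11.02
position: [0.6264, -0.0269, 0.1144]
ee_rot: [[0.0, -0.032, -0.999], [0.0, -0.999, 0.032], [-1.0, -0.0, -0.0]]
force: [0.3, -0.6, -0.5]
finger_gap: 0.191
time: 11.78
position: [0.6263, -0.0269, 0.1002]
ee_rot: [[-0.0, -0.032, -0.999], [0.0, -0.999, 0.032], [-1.0, 0.0, 0.0]]
force: [-0.3, -0.3, -0.6]
finger_gap: 0.193
t 11.775 pos [ 0.6263 -0.0269  0.1002] yaw 178.15 tilt [-1.      0.      0.0002] J6 -90.6 F [-0.2726 -0.3    -0.5983] gap 0.1929476484920407
move ax -0.01 t [ 0.0002 -0.0002 -0.0003]
rotvec [-0.0132  0.0122 -0.0004]
```

View pics/a2.png

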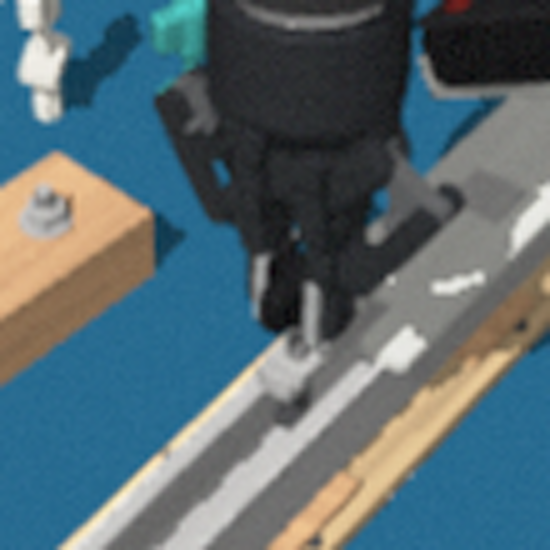

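The spring tip at (290,410) is inside the slot and shows no force. Next I feel for both lips sideways.

```bash
for i in 1; do python3 -m jog '[[0,0,0,0,0,0.001,1],[0,0,0,0,0,0.002,1],[0,0,0,0,0,0.003,1],[0,0,0,0,0,0.003,1]]'; python3 -m jog '[[0,0,0,0,0,0.0005,1],[0,0,0,0,0,0.001,1],[0,0,0,0,0,0.001,1]]'; python3 -m jog '[[0,0,0,0,0,0.0005,1],[0,0,0,0,0,0.001,1],[0,0,0,0,0,0.001,1]]' ;done | grep -E 'pos|force'
```

```text
position: [0.6233, -0.0268, 0.1004]
force: [0.4, 0.1, -0.8]
position: [0.6223, -0.0268, 0.1004]
force: [-0.4, -0.3, -0.6]
position: [0.6212, -0.0268, 0.1004]
force: [-0.8, -0.0, -1.6]
```

```bash
for i in 1; do python3 -m jog '[[0,0,0,0,0,0.0005,1],[0,0,0,0,0,0.001,1],[0,0,0,0,0,0.001,1]]'; python3 -m jog '[[0,0,0,0,0,0.0005,1],[0,0,0,0,0,0.001,1],[0,0,0,0,0,0.001,1]]'  ;done | grep -E 'pos|force'
python3 - <<'E'
from h import *
cv2.imwrite("pics/a3.png",cv2.resize(viewer.camera("scene")[170:250,235:315,::-1],None,fx=7,fy=7,interpolation=cv2.INTER_CUBIC))
E
```

```text
position: [0.6202, -0.0267, 0.1005]
force: [-0.8, 0.5, -0.1]
position: [0.6192, -0.0267, 0.1005]
force: [0.1, 0.9, -0.4]
```

View pics/a3.png

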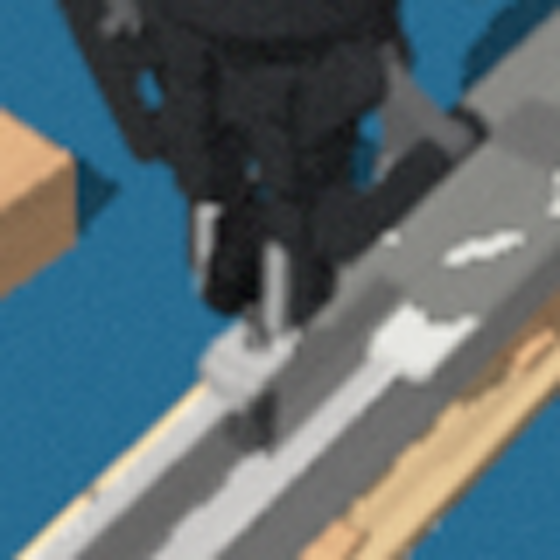

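```bash
python3 - <<'E'
from h import *
for n,P in(('tip',(.6192,-.0267,.0424)),('plate_bot',(.6192,-.0267,.0724)),('grip',(.6192,-.0267,.1195)),('inlip-x at top',(.6266-.011,-.0267,.057)),('inlip-x bottom',(.6266-.011,-.0267,.050)),('inlip+x',(.6266+.011,-.0267,.057))):
    print(n,(proj('scene',P)-(235,170))*7)
E
```

```text
tip [251.20693837 434.49954967]
plate_bot [252.9123005 365.3195454]
grip [255.74188953 250.53396533]
inlip-x at top [242.09881072 396.12923523]
inlip-x bottom [241.75241832 412.17976611]
inlip+x [303.29071712 427.36335051]
```

```bash
for i in 1; do python3 -m jog '[[0,0,0,0,0,0.0005,1],[0,0,0,0,0,0.001,1],[0,0,0,0,0,0.001,1]]'; python3 -m jog '[[0,0,0,0,0,0.0005,1],[0,0,0,0,0,0.001,1],[0,0,0,0,0,0.001,1]]'  ;done | grep -E 'pos|force'
python3 - <<'E'
from h import *
cv2.imwrite("pics/a4.png",cv2.resize(viewer.camera("scene")[180:240,235:315,::-1],None,fx=9,fy=9,interpolation=cv2.INTER_CUBIC))
print(status.get_obs()['moment'])
E
```

```text
position: [0.6182, -0.0267, 0.1005]
force: [-0.2, 0.8, -0.9]
position: [0.6171, -0.0266, 0.1005]
force: [-0.6, -0.6, -0.4]
[-8.59747071e-05  1.63806077e-02 -1.09712954e-02]
```

View pics/a4.png

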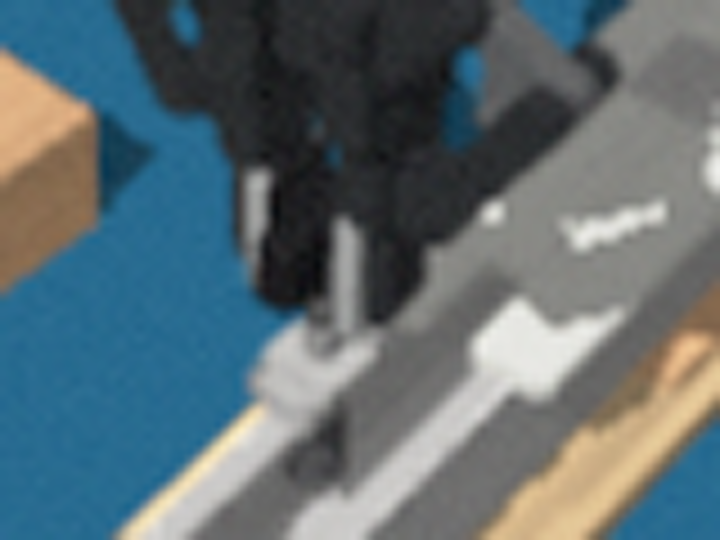

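```bash
python3 - <<'E'
from h import *
np.set_printoptions(linewidth=200)
R=Rz(-1.84);o=np.array([.6207,.0234,0])
xs=np.arange(-.050,.0505,.002)
for c in('scene','top'):
    im=cv2.cvtColor(cv2.imread(f'pics/raw_{c}.png'),cv2.COLOR_BGR2GRAY).astype(np.float32)
    for z in (.057,):
        acc=[]
        for yr in np.arange(-.14,-.06,.002):
            uv=np.array([proj(c,o+R@np.array([x,yr,z])) for x in xs],np.float32)
            acc.append(cv2.remap(im,uv[None,:,0],uv[None,:,1],cv2.INTER_LINEAR)[0])
        v=np.mean(acc,0)
        print(c);print([f"{1000*x:.0f}:{a:.0f}" for x,a in zip(xs,v)])
E
```

```text
scene
['-50:92', '-48:92', '-46:92', '-44:91', '-42:91', '-40:91', '-38:91', '-36:91', '-34:91', '-32:91', '-30:91', '-28:91', '-26:91', '-24:91', '-22:93', '-20:120', '-18:182', '-16:218', '-14:215', '-12:206', '-10:201', '-8:193', '-6:164', '-4:124', '-2:107', '0:104', '2:103', '4:102', '6:103', '8:111', '10:131', '12:168', '14:194', '16:199', '18:200', '20:201', '22:202', '24:197', '26:165', '28:121', '30:109', '32:110', '34:111', '36:111', '38:111', '40:111', '42:111', '44:117', '46:144', '48:175', '50:188']
top
['-50:130', '-48:168', '-46:187', '-44:186', '-42:179', '-40:176', '-38:177', '-36:177', '-34:177', '-32:177', '-30:178', '-28:177', '-26:169', '-24:149', '-22:124', '-20:103', '-18:87', '-16:88', '-14:116', '-12:149', '-10:166', '-8:169', '-6:164', '-4:155', '-2:144', '0:138', '2:136', '4:133', '6:128', '8:119', '10:111', '12:107', '14:106', '16:110', '18:126', '20:149', '22:164', '24:171', '26:177', '28:177', '30:170', '32:162', '34:151', '36:127', '38:99', '40:83', '42:82', '44:83', '46:83', '48:83', '50:82']
```

```bash
python3 - <<'E'
from h import *
im=cv2.imread('pics/a4.png')
q=lambda P:tuple(int(v) for v in (proj('scene',P)-(235,180)+.5)*9)
x,y=.6171,-.0266
for r in(-.007,.007):
    d=np.array([.84,.54,0])*r   # perpendicular to view
    cv2.line(im,q(np.array([x,y,.041])+d),q(np.array([x,y,.071])+d),(0,0,255),1)
R=Rz(-1.84);o=np.array([.6207,.0234,0]);W=lambda a,b,z:o+R@np.array([a,b,z])
for xx,z,c in((-.0035,.057,(0,255,0)),(-.0035,.050,(255,255,0)),(.0185,.057,(0,255,0)),(-.013,.057,(255,0,255)),(.028,.057,(255,0,255))):
    cv2.line(im,q(W(xx,-.12,z)),q(W(xx,-.015,z)),c,1)
P=[np.array([x,y,.0715])+Rz(88.16)@np.array([a*.01725,b*.01,0]) for a,b in((1,1),(1,-1),(-1,-1),(-1,1))]
cv2.polylines(im,[np.array([q(p) for p in P])],True,(0,165,255),1)
cv2.imwrite('pics/a5.png',im)
E
```

```text
(no output)
```

View pics/a5.png

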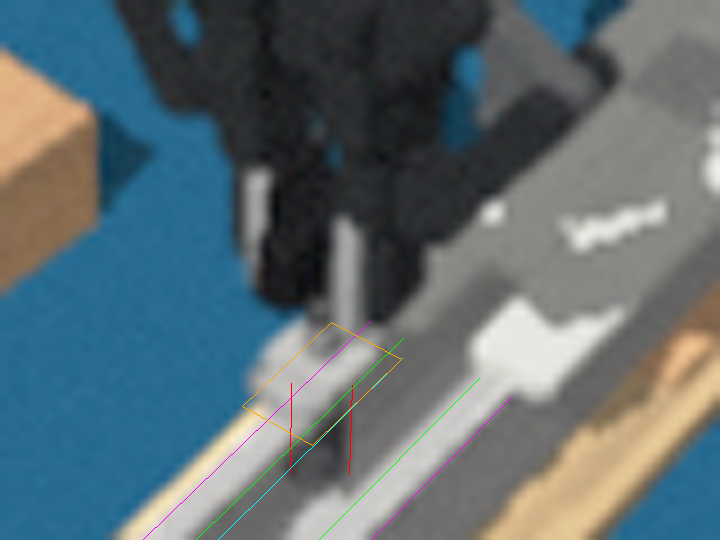

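The overlay agrees with the image: the lips and spring are where predicted, and the channel centre by vision is x≈0.6266 here. The spring gave no lateral contact, so I'll centre by vision and feel with the plate instead.

```bash
python3 -m jog '[[0,0,0,0,0,-0.003,1],[0,0,0,0,0,-0.006,1],[0,0,0,0,0,-0.009,1],[0,0,0,0,0,-0.0095,1],[0,0,0,0,0,-0.0095,1]]'
python3 -m jog '[[0,0,0,0.003,0,0,1],[0,0,0,0.006,0,0,1],[0,0,0,0.009,0,0,1],[0,0,0,0.011,0,0,1],[0,0,0,0.012,0,0,1],[0,0,0,0.012,0,0,1]]'
python3 -m jog '[[0,0,0,0.001,0,0,1],[0,0,0,0.002,0,0,1],[0,0,0,0.002,0,0,1]]'; python3 go.py .6266 -.0268 .08 178.16
```

```text
time: 15.3
position: [0.6266, -0.0269, 0.1004]
ee_rot: [[-0.0, -0.032, -0.999], [-0.0, -0.999, 0.032], [-1.0, 0.0, 0.0]]
force: [0.5, -0.5, 0.0]
finger_gap: 0.19
time: 16.05
position: [0.6266, -0.027, 0.0884]
ee_rot: [[-0.0, -0.032, -0.999], [-0.0, -0.999, 0.032], [-1.0, 0.0, 0.0]]
force: [-0.5, 1.0, -1.0]
finger_gap: 0.188
time: 16.42
position: [0.6265, -0.0269, 0.0863]
ee_rot: [[-0.0, -0.032, -0.999], [0.0, -0.999, 0.032], [-1.0, -0.0, 0.0]]
force: [-0.1, -0.5, -1.1]
finger_gap: 0.194
t 16.425 pos [ 0.6265 -0.0269  0.0863] yaw 178.15 tilt [-1.     -0.      0.0002] J6 -90.6 F [-0.0887 -0.4585 -1.1056] gap 0.1943977573487752
move ax -0.01 t [ 0.0063 -0.0001 -0.0001]
rotvec [-0.0142  0.0135  0.0009]
```

```bash
for i in 1; do python3 -m jog '[[0,0,0,0.001,0,0,1],[0,0,0,0.002,0,0,1],[0,0,0,0.002,0,0,1]]'; python3 -m jog '[[0,0,0,0.001,0,0,1],[0,0,0,0.002,0,0,1],[0,0,0,0.002,0,0,1]]' ;done |grep -E 'pos|force'
python3 go.py .6266 -.0268 .08 178.16
```

```text
position: [0.6265, -0.027, 0.0842]
force: [-0.6, -0.5, -0.3]
position: [0.6264, -0.0269, 0.0821]
force: [-0.7, -0.3, -1.0]
t 17.175 pos [ 0.6264 -0.0269  0.0821] yaw 178.15 tilt [-1.      0.      0.0006] J6 -90.6 F [-0.7215 -0.2586 -0.9804] gap 0.1939675016892028
move ax -0.01 t [ 0.0021 -0.0001 -0.0002]
rotvec [-0.0135  0.0321 -0.0003]
```

```bash
for i in 1; do python3 -m jog '[[0,0,0,0.001,0,0,1],[0,0,0,0.002,0,0,1],[0,0,0,0.002,0,0,1]]'; python3 -m jog '[[0,0,0,0.001,0,0,1],[0,0,0,0.002,0,0,1],[0,0,0,0.002,0,0,1]]' ;done |grep -E 'pos|force'
python3 go.py .6266 -.0268 .08 178.16
python3 - <<'E'
from h import *
cv2.imwrite("pics/b1.png",cv2.resize(viewer.camera("scene")[180:240,235:315,::-1],None,fx=9,fy=9,interpolation=cv2.INTER_CUBIC))
E
```

```text
position: [0.6264, -0.0269, 0.08]
force: [-0.4, -0.3, -1.2]
position: [0.6265, -0.0269, 0.0781]
force: [0.3, 0.3, 1.9]
t 17.925 pos [ 0.6265 -0.0269  0.0781] yaw 178.15 tilt [-1.     -0.      0.0004] J6 -90.6 F [0.256  0.2884 1.8962] gap 0.18575572206486807
move ax -0.01 t [-0.0019 -0.0001 -0.0001]
rotvec [-0.0125  0.0243  0.0002]
```

View pics/b1.png

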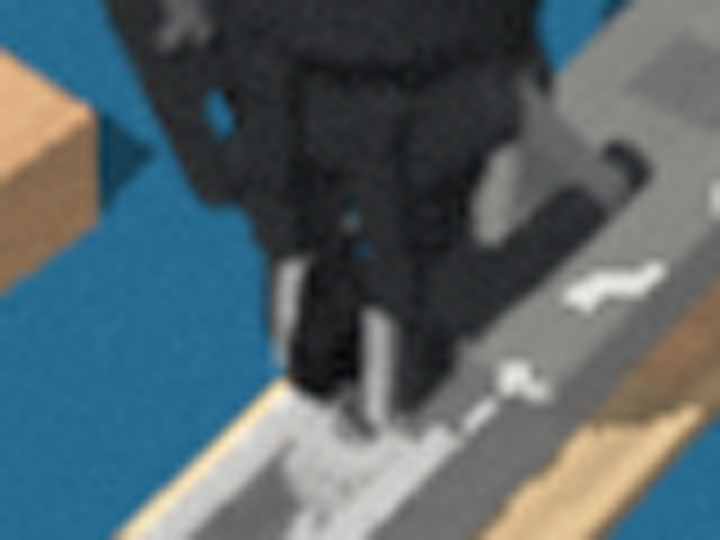

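The plate is in the slot, with its underside well below the lip tops, and the spring is starting to load at 2.8 N net. Pressing on gently.

```bash
for i in 1; do python3 -m jog '[[0,0,0,0.001,0,0,1],[0,0,0,0.002,0,0,1],[0,0,0,0.002,0,0,1]]'; python3 -m jog '[[0,0,0,0,0,0,1]]';python3 -m jog '[[0,0,0,0.001,0,0,1],[0,0,0,0.002,0,0,1],[0,0,0,0.002,0,0,1]]';python3 -m jog '[[0,0,0,0,0,0,1]]'; python3 -m jog '[[0,0,0,0,0,0,1]]'; done |grep -E 'pos|force'
python3 go.py .6266 -.0268 .0712 178.16
```

```text
position: [0.6265, -0.027, 0.0761]
force: [-0.0, 1.1, 3.3]
position: [0.6265, -0.0269, 0.0761]
force: [-1.1, -0.3, 2.5]
position: [0.6266, -0.027, 0.0741]
force: [-0.1, 0.0, 4.5]
position: [0.6266, -0.0269, 0.0741]
force: [-0.3, -0.1, 3.7]
position: [0.6266, -0.0269, 0.0742]
force: [-1.0, 0.4, 3.2]
t 19.1 pos [ 0.6266 -0.0269  0.0742] yaw 178.15 tilt [-1.      0.      0.0001] J6 -90.6 F [-1.0249  0.4408  3.2081] gap 0.19342621223153222
move ax -0.01 t [ 0.003  -0.0001  0.    ]
rotvec [-0.0088  0.0073 -0.0017]
```

```bash
for i in 1; do python3 -m jog '[[0,0,0,0.001,0,0,1],[0,0,0,0.002,0,0,1],[0,0,0,0.002,0,0,1]]'; python3 -m jog '[[0,0,0,0,0,0,1]]';python3 -m jog '[[0,0,0,0.001,0,0,1],[0,0,0,0.001,0,0,1]]';python3 -m jog '[[0,0,0,0,0,0,1]]'; python3 -m jog '[[0,0,0,0,0,0,1]]'; done |grep -E 'pos|force'
```

```text
position: [0.6266, -0.0269, 0.0722]
force: [-0.0, -0.9, 5.5]
position: [0.6266, -0.0269, 0.0722]
force: [-0.7, -0.3, 4.0]
position: [0.6267, -0.0269, 0.0713]
force: [-1.0, -0.6, 5.3]
position: [0.6267, -0.0269, 0.0713]
force: [-1.2, -0.5, 5.1]
position: [0.6268, -0.0269, 0.0714]
force: [-1.4, 0.4, 5.5]
```

```bash
python3 -m jog '[[0,0,0,0.0006,0,0,1],[0,0,0,0.0006,0,0,1]]' | grep -E 'pos|force'
python3 -m jog '[[6,0,0,0,0,0,1],[12,0,0,0,0,0,1],[18,0,0,0,0,0,1],[24,0,0,0,0,0,1],[30,0,0,0,0,0,1],[30,0,0,0,0,0,1]]'
python3 go.py .6267 -.0269 .0708 88.16
```

```text
position: [0.6268, -0.0269, 0.0709]
force: [-1.2, 0.6, 4.9]
time: 21.1
position: [0.627, -0.027, 0.0711]
ee_rot: [[0.001, -0.529, -0.849], [-0.0, -0.849, 0.529], [-1.0, -0.0, -0.001]]
force: [-0.4, 0.9, 5.2]
finger_gap: 0.193
t 21.1 pos [ 0.627  -0.027   0.0711] yaw 148.05 tilt [-1.     -0.0004 -0.0008] J6 -60.5 F [-0.3602  0.9312  5.1618] gap 0.1930759388061174
move ax 59.89 t [0.0003 0.0001 0.0003]
rotvec [59.8905 -0.0284  0.0445]
```

```bash
python3 -m jog '[[6,0,0,0.0003,0,0,1],[12,0,0,0.0003,0,0,1],[18,0,0,0.0003,0,0,1],[24,0,0,0.0003,0,0,1],[30,0,0,0.0003,0,0,1],[30,0,0,0.0003,0,0,1]]'
python3 go.py .6267 -.0269 .0708 88.16; python3 -c "
from station import status;print(status.get_obs()['moment'])"
```

```text
time: 21.85
position: [0.6273, -0.027, 0.071]
ee_rot: [[0.002, -0.883, -0.469], [-0.0, -0.469, 0.883], [-1.0, -0.001, -0.001]]
force: [0.4, -1.5, 6.1]
finger_gap: 0.19
t 21.85 pos [ 0.6273 -0.027   0.071 ] yaw 117.96 tilt [-1.     -0.0013 -0.0008] J6 -30.4 F [ 0.3642 -1.4592  6.051 ] gap 0.1898740776253081
move ax 29.8 t [0.0002 0.0005 0.0004]
rotvec [29.7951 -0.0271  0.0832]
[-0.09747854  0.01915341 -0.0319946 ]
```

```bash
python3 -m jog '[[6,0,0,0.0002,0,0,1],[12,0,0,0.0003,0,0,1],[18,0,0,0.0003,0,0,1],[24,0,0,0.0003,0,0,1],[29.8,0,0,0.0003,0.0003,0,1],[29.8,0,0,0.0003,0.0003,0,1]]'
python3 go.py .6267 -.0269 .0708 88.16; python3 -c "
from station import status;print(status.get_obs()['moment'])"
```

```text
time: 22.6
position: [0.6273, -0.0272, 0.0709]
ee_rot: [[0.002, -0.999, 0.034], [-0.0, 0.034, 0.999], [-1.0, -0.002, -0.0]]
force: [0.4, 0.1, 6.3]
finger_gap: 0.195
t 22.6 pos [ 0.6273 -0.0272  0.0709] yaw 88.06 tilt [-1.     -0.0021 -0.0001] J6 -0.5 F [0.4174 0.1404 6.2882] gap 0.19516734353841422
move ax -0.1 t [0.0001 0.0006 0.0002]
rotvec [-0.0979 -0.0057  0.1193]
[-0.00367511  0.00212983  0.02258665]
```

The turn is done with no resistance. Next I let it rise onto the lips.

```bash
for i in 1; do python3 -m jog '[[0,0,0.1,-0.001,0,0,1],[0,0,0.1,-0.001,0,0,1]]'; python3 -m jog '[[0,0,0,-0.001,0,0,1],[0,0,0,-0.001,0,0,1]]';python3 -m jog '[[0,0,0,-0.001,0,0,1],[0,0,0,-0.001,0,0,1]]';python3 -m jog '[[0,0,0,-0.0005,0,0,1],[0,0,0,-0.0005,0,0,1]]'; done |grep -E 'pos|force'
```

```text
position: [0.6274, -0.0272, 0.0721]
force: [-0.7, -0.1, 4.4]
position: [0.6275, -0.0272, 0.0732]
force: [-1.0, -0.6, 4.8]
position: [0.6274, -0.0272, 0.074]
force: [-0.6, -0.0, 3.5]
position: [0.6272, -0.0271, 0.0743]
force: [-0.1, -1.1, -1.5]
```

The upward force vanished at TCP z 0.0742, which is the predicted caught height (0.0745), so the nut is caught. Sliding along the channel.

```bash
python3 -m jog '[[0,0,0,0.0005,0,0.002,1],[0,0,0,0.0005,0,0.005,1],[0,0,0,0.0005,0,0.009,1],[0,0,0,0.0005,0,0.013,1],[0,0,0,0.0005,0,0.017,1],[0,0,0,0.0005,0,0.020,1],[0,0,0,0.0005,0,0.020,1]]'
python3 go.py .6286 .0342 .074 88.16
python3 - <<'E'
from h import *
cv2.imwrite("pics/c1.png",cv2.resize(viewer.camera("scene")[150:240,235:345,::-1],None,fx=6.5,fy=6.5,interpolation=cv2.INTER_CUBIC))
E
```

```text
time: 24.48
position: [0.6279, -0.0068, 0.0738]
ee_rot: [[0.0, -0.999, 0.033], [0.0, 0.033, 0.999], [-1.0, -0.0, 0.0]]
force: [0.3, -0.0, 4.4]
finger_gap: 0.191
t 24.475 pos [ 0.6279 -0.0068  0.0738] yaw 88.09 tilt [-1.     -0.0001  0.0002] J6 1.3 F [ 0.2521 -0.0418  4.3522] gap 0.19110639506459445
move ax -0.07 t [-0.0002  0.0007  0.041 ]
rotvec [-0.075   0.01    0.0066]
```

View pics/c1.png

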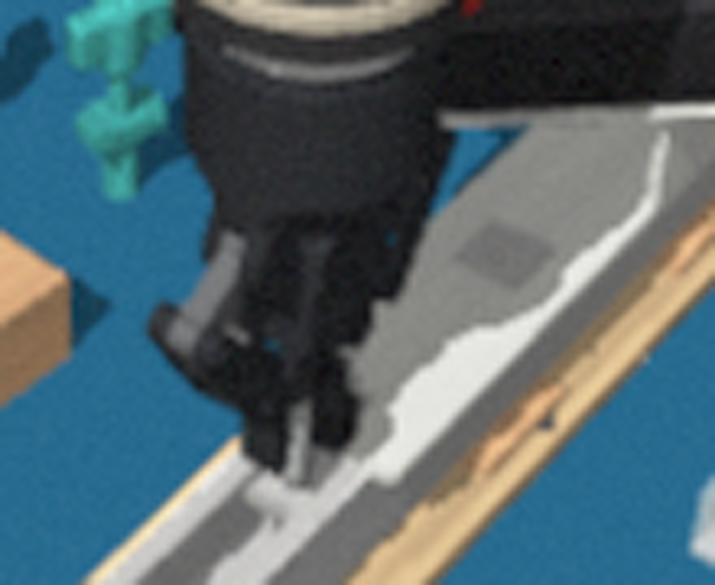

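```bash
python3 -m jog '[[0,0,0,0,0.0003,0.003,1],[0,0,0,0,0.0003,0.006,1],[0,0,0,0,0.0003,0.010,1],[0,0,0,0,0.0003,0.014,1],[0,0,0,0,0.0003,0.018,1],[0,0,0,0,0.0003,0.022,1],[0,0,0,0,0.0003,0.026,1],[0,0,0,0,0.0003,0.030,1],[0,0,0,0,0.0003,0.034,1],[0,0,0,0,0.0003,0.034,1]]'
python3 go.py .6286 .0342 .074 88.16
```

```text
time: 25.78
position: [0.6287, 0.0275, 0.0738]
ee_rot: [[0.0, -0.999, 0.033], [0.0, 0.033, 0.999], [-1.0, -0.0, 0.0]]
force: [0.1, -0.4, 3.7]
finger_gap: 0.193
t 25.775 pos [0.6287 0.0275 0.0738] yaw 88.1 tilt [-1.     -0.0001  0.0005] J6 4.4 F [ 0.0945 -0.3511  3.7148] gap 0.19341782057632498
move ax -0.06 t [-0.0002  0.0004  0.0067]
rotvec [-0.0592  0.026   0.0056]
```

```bash
for i in 1; do python3 -m jog '[[0,0,0,0,0,0.001,1],[0,0,0,0,0,0.002,1],[0,0,0,0,0,0.003,1],[0,0,0,0,0,0.004,1],[0,0,0,0,0,0.004,1]]';python3 -m jog '[[0,0,0,0,0,0.001,1],[0,0,0,0,0,0.001,1]]';python3 -m jog '[[0,0,0,0,0,0.001,1],[0,0,0,0,0,0.001,1]]'; done|grep -E 'pos|force'
```

```text
position: [0.6289, 0.0316, 0.0738]
force: [-0.0, -0.3, 3.8]
position: [0.6289, 0.0326, 0.0738]
force: [-0.1, -0.9, 3.2]
position: [0.6289, 0.0335, 0.0738]
force: [-0.0, -3.2, 4.3]
```

```bash
for i in 1; do python3 -m jog '[[0,0,0,0,0,0.0005,1],[0,0,0,0,0,0.0005,1]]';python3 -m jog '[[0,0,0,0,0,0.0007,1],[0,0,0,0,0,0.0007,1]]';  done|grep -E 'pos|force'
python3 go.py .6286 .0342 .074 88.16
```

```text
position: [0.629, 0.0337, 0.0738]
force: [0.2, -5.7, 4.1]
position: [0.629, 0.0339, 0.0738]
force: [0.7, -5.7, 5.5]
t 27.4 pos [0.629  0.0339 0.0738] yaw 88.07 tilt [-1.     -0.0001 -0.0013] J6 5.1 F [ 0.732  -5.7189  5.5083] gap 0.19316251576405713
move ax -0.09 t [-0.0002  0.0004  0.0003]
rotvec [-0.0886 -0.0745  0.0085]
```

Stud contact is felt at y≈0.0335 with 5.7 N, against an estimated home of 0.0342. Next I let it seat and open the fingers.

```bash
python3 -m jog '[[0,0,0,-0.0004,0,0.0004,1],[0,0,0,-0.0004,0,0.0004,1]]' 20; python3 go.py .6286 .0342 .074 88.16;  python3 -m jog '[[0,0,0,0,0,0,0.85],[0,0,0,0,0,0,0.78],[0,0,0,0,0,0,0.72],[0,0,0,0,0,0,0.66],[0,0,0,0,0,0,0.6],[0,0,0,0,0,0,0.5],[0,0,0,0,0,0,0.5]]'
python3 - <<'E'
from h import *
cv2.imwrite("pics/d1.png",cv2.resize(viewer.camera("scene")[150:240,235:345,::-1],None,fx=6.5,fy=6.5,interpolation=cv2.INTER_CUBIC))
E
```

```text
time: 27.65
position: [0.6289, 0.0338, 0.074]
ee_rot: [[-0.0, -0.999, 0.034], [-0.002, 0.034, 0.999], [-1.0, 0.0, -0.002]]
force: [0.4, -5.8, 1.8]
finger_gap: 0.192
t 27.65 pos [0.6289 0.0338 0.074 ] yaw 88.05 tilt [-1.      0.0002 -0.0022] J6 5.1 F [ 0.4488 -5.8309  1.8259] gap 0.1915474515549038
move ax -0.11 t [-0.      0.0003  0.0003]
rotvec [-0.1066 -0.1233 -0.0106]
time: 28.52
position: [0.6289, 0.0339, 0.074]
ee_rot: [[-0.0, -0.999, 0.034], [-0.002, 0.034, 0.999], [-1.0, 0.0, -0.002]]
force: [0.2, 0.9, -0.2]
finger_gap: 0.5
```

View pics/d1.png

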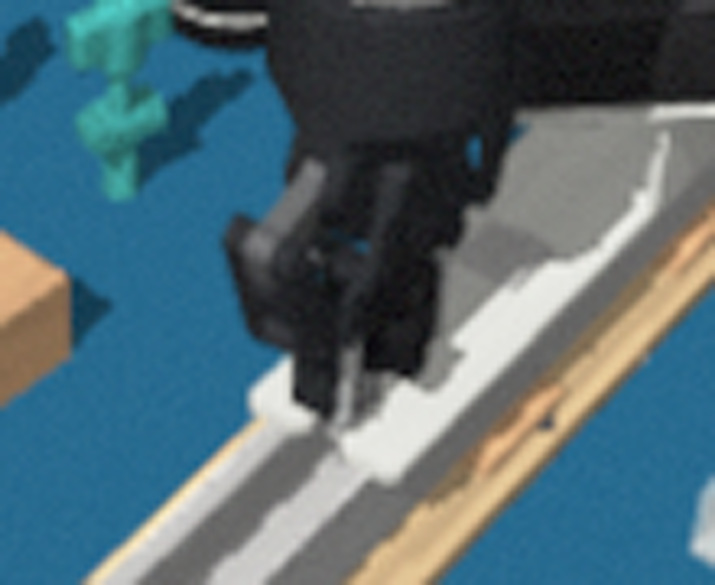

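```bash
python3 -m jog '[[0,0,0,-0.005,0,0,0.5],[0,0,0,-0.015,0,0,0.5],[0,0,0,-0.03,0,0,0.5],[0,0,0,-0.05,0,0,0.5],[0,0,0,-0.08,0,0,0.5],[0,0,0,-0.11,0,0,0.5],[0,0,0,-0.14,0.0,-0.03,0.5],[0,0,0,-0.16,0.02,-0.07,0.5],[0,0,0,-0.16,0.04,-0.11,0.5],[0,0,0,-0.16,0.06,-0.15,0.5],[0,0,0,-0.16,0.08,-0.19,0.5],[0,0,0,-0.16,0.1,-0.23,0.5],[0,0,0,-0.16,0.12,-0.26,0.5],[0,0,0,-0.16,0.12,-0.26,0.5]]'
python3 - <<'E'
from h import *
R=Rz(-1.84)
for c,(a,b,w,h),k in(("scene",(265,135,90,80),6.5),("top",(190,140,90,60),7)):
    im=viewer.camera(c)[:,:,::-1];cv2.imwrite(f'pics/raw3_{c}.png',im)
    cv2.imwrite(f"pics/e_{c}.png",cv2.resize(im[b:b+h,a:a+w],None,fx=k,fy=k,interpolation=cv2.INTER_CUBIC))
    for q in("nut_grip","nut_stud"):
        print(c,q,[(np.round(r['at'],1).tolist(),round(r['conf'],2)) for r in viewer.place_of(c,q)][:5])
for n,P in(("grip pred",(.6286,.0338,.0588+.0335)),("stud",(.6286,.0338,.0613))):print(n,proj('scene',P),proj('top',P))
E
```

```text
time: 30.32
position: [0.4991, -0.2233, 0.2359]
ee_rot: [[0.001, -0.999, 0.037], [-0.003, 0.037, 0.999], [-1.0, -0.001, -0.003]]
force: [0.4, 0.2, 0.0]
finger_gap: 0.498
scene nut_grip [([290.4, 200.0], 0.73), ([252.5, 149.4], 0.61), ([170.7, 178.2], 0.52), ([222.6, 147.3], 0.49), ([285.5, 214.8], 0.25)]
scene nut_stud [([254.1, 163.1], 0.9), ([218.8, 157.4], 0.79), ([295.3, 208.5], 0.66), ([166.9, 186.4], 0.6), ([194.7, 226.5], 0.43)]
top nut_grip [([277.9, 310.5], 0.69), ([192.8, 296.5], 0.62), ([235.9, 168.2], 0.57), ([240.1, 170.7], 0.55), ([181.8, 252.4], 0.5)]
top nut_stud [([197.7, 293.3], 0.64), ([281.4, 307.2], 0.6), ([187.5, 251.2], 0.45)]
grip pred [291.12125722 200.68121978] [234.78079919 165.33849043]
stud [290.45040646 211.15319971] [235.43726092 168.15650735]
```

View pics/e_scene.png

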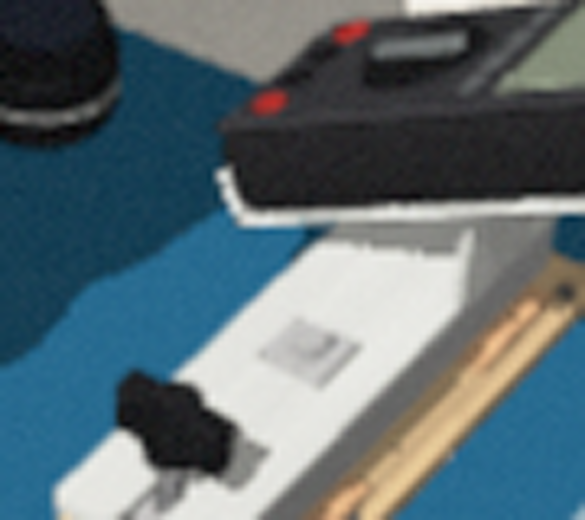

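View pics/e_top.png

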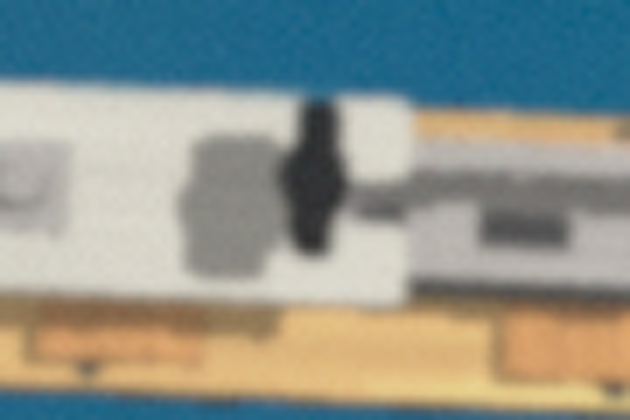

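```bash
python3 - <<'E'
from h import *
from scipy.optimize import minimize
def wing(c,x,y,yaw,z,ss=6):
    m=np.zeros((384*ss,512*ss),np.uint8);R=Rz(yaw)
    P=[np.array([x,y,z])+R@np.array([a*.021,b*.006,d*.012]) for a in(-1,1) for b in(-1,1) for d in(-1,1)]
    uv=np.array([proj(c,p) for p in P]);cv2.fillConvexPoly(m,cv2.convexHull(((uv+.5)*ss).astype(np.float32)).astype(np.int32),1)
    return cv2.resize(m.astype(np.float32),(512,384),interpolation=cv2.INTER_AREA)
def soft(c,f):
    g=cv2.cvtColor(cv2.imread(f),cv2.COLOR_BGR2GRAY).astype(float);return np.clip((120-g)/(120-35),0,1)
S={'scene':('pics/raw3_scene.png',(280,188,28,20)),'top':('pics/raw3_top.png',(228,152,14,26))}
T={c:soft(c,f) for c,(f,_) in S.items()}
def cost(p):
    e=0
    for c,(f,(a,b,w,h)) in S.items():
        s=np.s_[b:b+h,a:a+w];e+=np.abs(cv2.GaussianBlur(wing(c,*p),(0,0),.7)[s]-T[c][s]).sum()
    return e
p0=np.array([.6286,.0338,-1.84,.0923]);sx=[p0]+[p0+d for d in np.diag([.002,.002,5,.002])]
r=minimize(cost,p0,method='Nelder-Mead',options=dict(initial_simplex=sx,maxfev=200));print(r.x,r.fun)
# slot end from initial images
Rr=Rz(-1.84);o=np.array([.6207,.0234,0])
for c in('scene','top'):
    im=cv2.cvtColor(cv2.imread(f'pics/raw_{c}.png'),cv2.COLOR_BGR2GRAY)
    ys=np.arange(-.02,.026,.001);uv=np.array([proj(c,o+Rr@np.array([.0075 if c=='top' else .0065,y,.0638])) for y in ys],np.float32)
    v=cv2.remap(im,uv[None,:,0],uv[None,:,1],cv2.INTER_LINEAR)[0];print(c,[f"{1000*y:.0f}:{a}" for y,a in zip(ys,v)])
print('nut in rail frame',Rr.T@(np.array([r.x[0],r.x[1],0])-o))
E
```

```text
[ 0.62731975  0.03497178 -9.59683761  0.09268073] 130.45302350619585
scene ['-20:102', '-19:102', '-18:101', '-17:101', '-16:103', '-15:103', '-14:102', '-13:101', '-12:99', '-11:101', '-10:102', '-9:102', '-8:102', '-7:103', '-6:103', '-5:102', '-4:102', '-3:103', '-2:103', '-1:104', '0:103', '1:102', '2:102', '3:102', '4:102', '5:103', '6:103', '7:104', '8:108', '9:120', '10:136', '11:155', '12:173', '13:191', '14:206', '15:218', '16:221', '17:225', '18:228', '19:229', '20:229', '21:229', '22:230', '23:230', '24:229', '25:229']
top ['-20:124', '-19:120', '-18:119', '-17:119', '-16:116', '-15:113', '-14:109', '-13:105', '-12:102', '-11:100', '-10:100', '-9:100', '-8:100', '-7:101', '-6:102', '-5:104', '-4:104', '-3:104', '-2:104', '-1:104', '0:104', '1:103', '2:103', '3:102', '4:102', '5:101', '6:101', '7:100', '8:101', '9:104', '10:106', '11:108', '12:116', '13:129', '14:143', '15:159', '16:172', '17:182', '18:190', '19:196', '20:199', '21:199', '22:199', '23:198', '24:198', '25:199']
nut in rail frame [0.00624479 0.01177836 0.        ]
```

```bash
python3 - <<'E'
from h import *
im=cv2.imread('pics/raw3_scene.png')[185:235,262:322];a=cv2.resize(im,None,fx=10,fy=10,interpolation=cv2.INTER_CUBIC)
q=lambda P:tuple(int(v) for v in (proj('scene',P)-(262,185)+.5)*10)
R=Rz(-1.84);o=np.array([.6207,.0234,0]);W=lambda x,y,z:o+R@np.array([x,y,z])
b=a.copy()
for yy,c in((.010,(0,255,0)),(.012,(0,0,255))):
  for s in(-.004,.004):
    d=np.array([.84,.54,0])*s;cv2.line(b,q(W(.0075,yy,.0638)+d),q(W(.0075,yy,.0805)+d),c,1)
cv2.imwrite('pics/f1.png',a);cv2.imwrite('pics/f2.png',b)
E
```

```text
(no output)
```

View pics/f1.png

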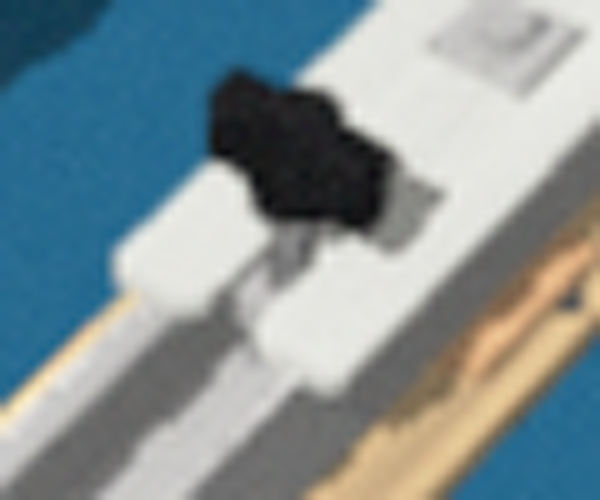

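View pics/f2.png

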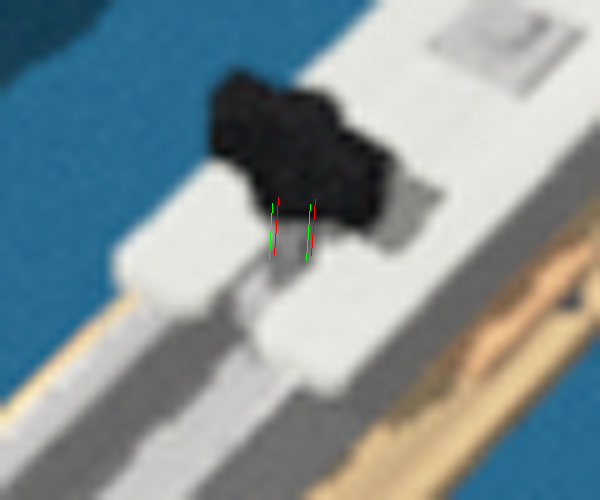

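Final pictures: the wing stands upright across the rail (scene ≈ (291,200), within 1 px of prediction). The stud is deep in the foot slot at (290,210), where the slot end is. The arm is clear, so I'm handing in.

```bash
python3 -c "
from station import ctrl;print(ctrl.sign_off())"
```

```text
the job is handed in; nothing more can be done
None
```

The spring channel nut is caught in the channel with its stud against the end of the cradle's slot. I handed the job in at about 31 s with the arm clear of everything.

- **Insert:** I took the nut from the middle hole and lowered it into the open channel, which sits about 7.5 mm off the board's centre line and is packed up about 6 mm. I pressed the spring to about 6–7 N and turned the nut 90° clockwise without resistance.
- **Caught:** As I raised the nut, the upward force vanished at a tool height of 74.2 mm. I had predicted 74.5 mm for the grooves resting on the lips.
- **Slide:** I slid it about 60 mm until the stud met the slot end with about 5.7 N, at y ≈ 33.5 mm. The vision estimate was 34 mm. I held that pressure until the fingers opened.

Last checks and what disagreed:
- **Final pictures:** The wing stands upright across the rail, with the stud deep in the foot slot where predicted. The wing hides the slot end itself, so that the stud is fully home rests mainly on the felt contact and a position match of about 1–2 mm.
- **Wing angle:** The automatic fit gave –10°, but the fit was poor. Read from the top picture, the wing is within about 1° of straight across.
- **Feeling for the lips:** Feeling sideways with the spring gave no contact force where I expected it, so I centred the nut by vision instead.
- **Other objects:** I did not re-measure them. The moves kept clear of them, and none looked disturbed in the areas I viewed.

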